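# Empty a ratchet-worked flip bin of print blocks into a tray

### The arm

A 7-joint arm with a two-finger parallel gripper is mounted at the origin on the work surface. World frame = base frame: x ahead of the robot, y to its left, z up, the work surface at z = 0. Lengths are in m, angles in rad, forces in N, time in s.
With the tool pointing down it reaches from about 0.4 to 0.925 m from the base axis. Payload 5.6 kg.
Tool frame: the origin (TCP) lies on the centre line of the jaws, within the pads' length; the fingertips stand 8 mm ahead of it and the grasp point (between the pads) lies 11 mm behind it (tips_ahead is the distance from the TCP to the fingertips, in m); z points along the fingers, y is the direction in which the jaws open and shut (so a half turn about z gives the same grasp; the last joint's range is limited). The gripper opens to 85 mm and grips with 20 to 120 N. Pads are 22 mm wide; open, the fingers measure 114 mm over their backs; the gripper's body (76 mm by 85 mm) begins 54 mm behind the grasp point. The pads swing forward as they close: fully open they stand 13 mm farther back than shut.
Start: joints at [1.264, 0.468, -0.012, 1.603, 0.006, 1.071, -0.056], TCP at [0.169, -0.628, 0.239] pointing down, gripper open.
Joint ranges: [-2.53, 2.53], [-0.31, 2.02], [-1.57, 1.55], [0.28, 2.44], [-1.29, 4.43], [0.15, 1.84], [-2.92, 2.92]. Speed limits (rad/s): [2.57, 2.57, 3.14, 3.14, 3.14, 3.14, 3.14].

### API

Orientations are given as a unit quaternion [x, y, z, w].
In Python, from workcell import * gives the robot as it stands. Calls block until the motion is done:
- movep(position, orientation): joint-space move of the TCP to a pose.
- move_l(position, orientation=None, max_speed=0.15, threshold=None): straight line of the TCP; orientation=None keeps the orientation; max_speed is the mean speed in m/s. With threshold (N) it stops when the force on the tool has changed by that much, and returns True; else False.
- move_joints(angles): joint-space move.
- set_gripper(opening): opening from 0.0 (shut) to 1.0 (fully open); the grip force is fixed at half the most; returns when the fingers have stopped.
- pause(seconds).
- ik(position, orientation): joint angles nearest the present ones, or None.
- camera(name): name is "scene" or "top" or "wrist"; returns the picture (400x640x3 uint8, blue, green, red); there is no depth.
- camera_params(name): a dict with "vertical_fov" (degrees; the focal length in pixels is half the picture's height over the tangent of half this angle, whatever the lens; pixels are square), "cx", "cy" (the principal point, pixels), "R" (3x3) and "t" (3): a world point X has camera coordinates R X + t. Camera axes: x right, y down, z forward; pixel columns grow to the right and rows downward; lengths in m; the calibration is good to about 2 mm. The wrist camera is an equidistant fisheye: a pixel r from the principal point sees the ray r / f radians off the axis. A picture is of the moment at which its call begins: read the wrist's pose just before it. camera_params takes no time and is no camera call; for the wrist camera it gives the pose at the moment of the call.
A pose or a line that the arm cannot do raises Unreachable and nothing moves.
- job_done(): hands the job in, once; it reports no verdict.
Trained networks look in the newest picture that a camera, given by its name, has taken for a name from the list of things; names that differ only in an ending like _2 or _b are one class to them, and where a whole thing is asked for, a point or a joint stands for the part that bears it (a point fixed in the world has none). Each returns a list of dicts, best first, with "confidence" (0 to 1); they miss things now and then, are a little off and sometimes report something else, mostly with a low value. They report only what shows in the picture. A call takes as long as a camera call. They do not tell look-alikes from the thing itself.
- search_frame(camera, label): "rect" ([left, top, right, bottom] in pixels, round what is visible of it).
- spot_point(camera, label): "location" ([row, column] in pixels: a listed point, or the origin of a listed thing).
Readings, each from a call of its own:
- read_t(): time.
- read_joint_pos(): joint angles.
- read_qd(): joint speeds.
- read_effort(): joint torques, N m.
- read_eef_pos(): TCP position.
- read_orientation(): TCP orientation.
- read_ft_force(): force on the tool from outside, world axes, zero at the start.
- read_moment(): the same for the moment, N m.
- read_width(): opening from 0.0 (shut) to 1.0 (fully open).
Only numpy, scipy, OpenCV 4.12 (cv2) and the standard library are available. Lean on these libraries where they do the work, as an engineer would, in place of code of your own. Each camera call takes 0.05 s, during which the arm holds its last target.

### The job

Set the empty wooden tray flat in the taped bay under the front of the flip bin, square to the stop board and close up against it, its grip tab on the side away from the bin. Then work the ratchet handle, first swinging it well back the way it runs loose, then the way it grips, stroke after stroke, until the bin has gone right over past its side and all three printing blocks have dropped into the tray; leave the bin tipped. Move the bin only by its handle, do not touch the blocks, and leave the other things on the table where they are.

Things in the scene. Friction and masses are not known exactly. Their poses are not given: they have to be found in the camera images.
- stand: Fixed grey steel flip-bin stand. Origin on the table top, below the middle of the tipping edge; x points from the tray bay to the bin, y to the gearbox, z up. Stop board: 200 mm wide (y), 50 high, its face to the bay at x = -12 mm. Tipping edge (bin hinge) along y, 100 mm up, between two cheeks at y = +-94, 112 mm high. Gearbox 70 x 60 x 128 mm high at x = 0, y = 155.
- bay (a point): Table-top point (x = -105, y = 0 mm in the stand's frame) where the centre of a well placed tray comes, 8 mm short of touching the stop board; the bay has tape marks round it. Up to 15 mm off either way is still well placed.
- handle_axis (a point): Point on the vertical axis of the ratchet wheel and handle, at x = 0, y = 155 mm in the stand's frame, 150 mm above the table. In the stand's frame the grip post stands at x = -110 sin(1.35 - v), y = 155 + 110 cos(1.35 - v) mm, where v is the value of joint handle.
- handle (a joint): Ratchet handle, flat steel arm 145 to 155 mm up, post 110 mm from the axis. 0 to 1.5 rad (end stops), starts at 0 to 0.5. Value grows as it swings clockwise from above, away from the bay: loose, about 1 N at the post, bin stays. Value falling (anticlockwise, to the bay): the pawl catches after up to 0.33 rad of lost motion and turns the bin radian for radian, taking 8 to 14 N at the post.
- grip_post (a point): Point on the axis of the upright grip post, 195 mm above the table. The post is a wooden sleeve of 26 mm diameter, from 160 to 230 mm above the table, free to spin on its pin, so a gripper holding it need not turn as the handle goes round.
- bin_tilt (a joint): Tilt of the bin in rad: 0 upright, grows as the bin tips over its front edge towards the tray bay; 1.57 is on its side, end stop at 2.15. Stiff: it stays where the ratchet has brought it, also on the loose stroke. By about 2.0 all the blocks have slid out.
- bin: Flip bin: open-topped sheet aluminium box 140 (x) x 168 (y) x 85 mm high, 4 mm walls, front lip (over the bay) 40 mm long, sloping out at 45 degrees. Origin at the middle of its front lower edge, on the hinge line 100 mm up; x runs back along its floor. As it tips over the bay it reaches 165 mm above and 160 mm in front of the hinge line.
- tray: Loose plywood tray, 170 (x) x 220 (y) mm outside, walls 8 mm thick and 45 mm high, 0.4 kg. Origin at the centre of its underside. In the middle of its -x side an upright grip tab 12 mm thick (x from -89 to -77), 70 mm wide (y), rising to 85 mm above the underside. It starts on the table with x within about 0.55 rad of the stand's x.
- tray_tab (a point): Point on the tray's grip tab, at the middle of its thickness and width (x = -83, y = 0 mm in the tray's frame), 70 mm above the tray's underside.
- block0: One of three alike wooden printing blocks, 80 x 40 x 25 mm, about 60 g, lying in the bin at the start. Origin at the centre of its underside (plain wood; the darker carved pad is on top).
- block1: One of three alike wooden printing blocks, 80 x 40 x 25 mm, about 60 g, lying in the bin at the start. Origin at the centre of its underside (plain wood; the darker carved pad is on top).
- block2: One of three alike wooden printing blocks, 80 x 40 x 25 mm, about 60 g, lying in the bin at the start. Origin at the centre of its underside (plain wood; the darker carved pad is on top).
- spray: Bystander: spray bottle, 170 mm tall, origin under its centre.
- shears: Bystander: open-handled shears lying flat, 210 mm long.
- rolling_pin: Bystander: light wooden roller 170 mm long, 44 mm diameter, lying flat.
- jug: Bystander: amber bottle, 96 mm diameter, 200 mm tall.
- jar: Bystander: jar, 70 mm diameter, 100 mm tall.
- mallet: Bystander: hammer lying flat, 240 mm long.
Not all that is in view belongs to the job. What is shaped like the block0 but purple is not meant. Leave any green look-alike of the block1 alone.

How it is judged:
On the way, in this order (a step that is already met when the one before it is completed fails the run):
1. the tray stands flat in the bay, up against the stop board, with the bin still upright (x of tray_tab in the frame of stand below -0.15 m and x of tray in the frame of stand between -0.127 and -0.088 m and y of tray in the frame of stand between -0.03 and 0.03 m and angle between the x axis of tray and the x axis of stand, either way round below 0.17 rad and height (world z) of tray below 0.006 m and angle between tray's own z axis and vertical below 0.06 rad and value of joint bin_tilt below 0.1 rad), for 0.2 s.
2. the handle has been swung back the loose way with the bin still upright (value of joint handle above 0.8 rad and value of joint bin_tilt below 0.1 rad), for 0.1 s.
3. the handle has gripped and begun to tip the bin (value of joint bin_tilt above 0.4 rad), for 0.05 s.
4. the bin is right over on its side or beyond (value of joint bin_tilt above 1.5 rad), for 0.1 s.
At the end, for the whole second after the job is handed in: The tray stands flat in the bay (centre within 30 mm of the stop board's middle line, no more than 30 mm short of touching the board, within 0.17 rad of square, tab away from the bin), all three blocks lie at rest inside it, and the bin stays tipped beyond 1.5 rad (x of tray_tab in the frame of stand below -0.15 m and x of tray in the frame of stand between -0.127 and -0.088 m and y of tray in the frame of stand between -0.03 and 0.03 m and angle between the x axis of tray and the x axis of stand, either way round below 0.17 rad and height (world z) of tray below 0.006 m and angle between tray's own z axis and vertical below 0.06 rad and x of block0 in the frame of tray between -0.085 and 0.085 m and y of block0 in the frame of tray between -0.11 and 0.11 m and z of each of block0, block1, block2 in the frame of tray below 0.075 m and linear speed of each of block0, block1, block2 below 0.02 m/s and x of block1 in the frame of tray between -0.085 and 0.085 m and y of block1 in the frame of tray between -0.11 and 0.11 m and x of block2 in the frame of tray between -0.085 and 0.085 m and y of block2 in the frame of tray between -0.11 and 0.11 m and value of joint bin_tilt above 1.5 rad).
It fails at once if the robot pushes the bin itself (contact force between any of the fingers, the arm and bin above 3 N).
It fails at once if the robot handles the blocks (contact force between any of the fingers, the arm and block0 above 1 N or contact force between any of the fingers, the arm and block1 above 1 N or contact force between any of the fingers, the arm and block2 above 1 N).
It fails at once if a bystander is displaced by more than 40 mm (distance of any of spray, shears, rolling_pin, jug, jar, mallet from where it was at the start of the episode above 0.04 m).
It also fails if it takes over 61 s, if anything falls off the work surface, if the arm or the gripper's body presses on something with over 40 N, if the wrist force passes 120 N, or if a joint passes its speed limit or range.

## Working session

There is one attempt and no reset: what is moved stays moved. The work goes in short steps, each a Python script; the robot and the scene stay as the last script left them, time stands still between calls to the robot, and variables do not carry over. Pictures are saved under pics/ and viewed, and the job is handed in when it is done.

```bash
mkdir -p pics; ls; python3 - <<'E'
from workcell import *
import cv2
for n in ("scene","top"):
    cv2.imwrite(f"pics/{n}0.png",camera(n)); print(n,camera_params(n))
    for l in ("tray","tray_tab","grip_post","stand","bay","handle_axis","bin"):
        print(l,[(d["confidence"],[round(float(v)) for v in d["location"]]) for d in spot_point(n,l)[:3]])
print(read_t())
E
```

```text
pics
scene {'vertical_fov': 45.44300834694393, 'cx': 319.2994244607724, 'cy': 199.01571796370476, 'R': array([[ 0.1048156 ,  0.99445156, -0.00893188],
       [ 0.82817363, -0.09225517, -0.55282676],
       [-0.55058344,  0.05054772, -0.83324834]]), 't': array([-0.04969833, -0.3548526 ,  1.58714253])}
tray [(0.58, [238, 176])]
tray_tab [(0.8, [198, 176]), (0.46, [186, 435])]
grip_post [(0.75, [186, 434]), (0.59, [169, 338])]
stand [(0.93, [264, 279]), (0.21, [176, 371])]
bay []
handle_axis [(0.64, [218, 336])]
bin [(0.61, [245, 276])]
top {'vertical_fov': 47.176743571803655, 'cx': 312.1649364763006, 'cy': 200.04495712045505, 'R': array([[ 0.00691766, -0.99989077,  0.01306085],
       [-0.98726105, -0.00890535, -0.15885941],
       [ 0.15895837, -0.01179554, -0.98721482]]), 't': array([-0.0043857 ,  0.54007467,  1.48715507])}
tray [(0.8, [210, 426]), (0.51, [210, 296])]
tray_tab [(0.72, [237, 430]), (0.41, [159, 203]), (0.24, [149, 359])]
grip_post [(0.74, [214, 296]), (0.34, [237, 427])]
stand [(0.62, [179, 347])]
bay []
handle_axis [(0.88, [181, 301])]
bin [(0.9, [171, 352]), (0.2, [176, 302])]
0.8
```

View pics/scene0.png

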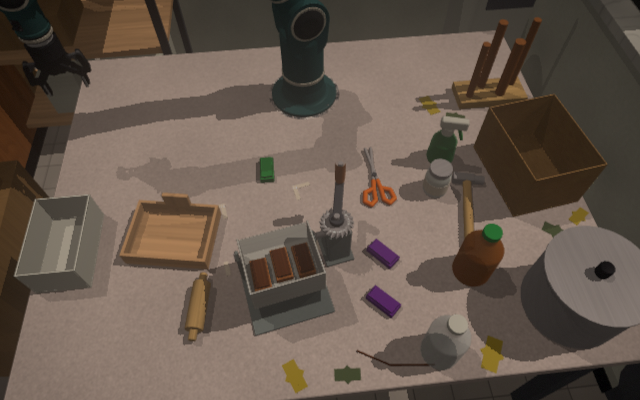

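View pics/top0.png

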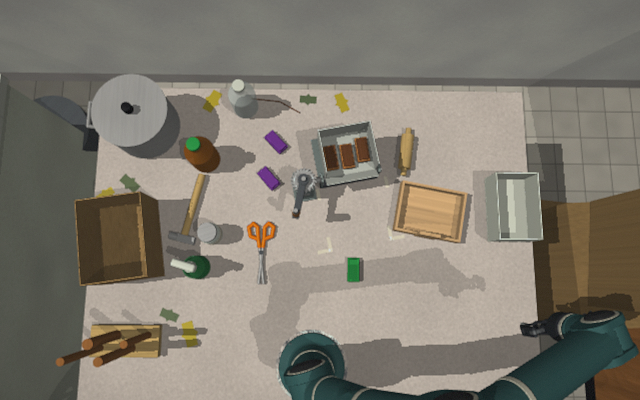

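```bash
python3 - <<'E'
import cv2
t=cv2.imread("pics/top0.png"); cv2.imwrite("pics/top0z.png",cv2.resize(t[110:290,260:480],None,fx=3.6,fy=3.3,interpolation=cv2.INTER_CUBIC)[:600,:800])
t=cv2.imread("pics/scene0.png"); cv2.imwrite("pics/scene0z.png",cv2.resize(t[150:340,110:360],None,fx=3.2,fy=3.1,interpolation=cv2.INTER_CUBIC)[:600,:800])
E
```

```text
(no output)
```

View pics/top0z.png

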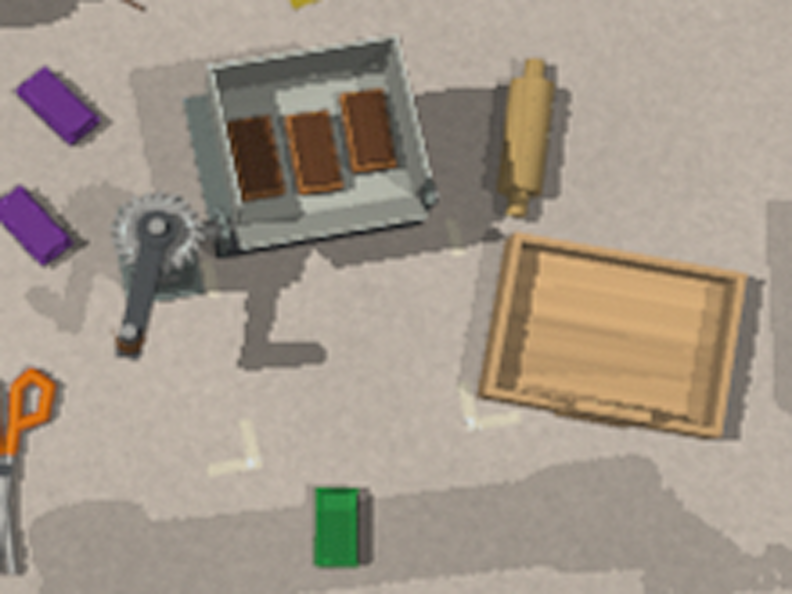

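View pics/scene0z.png

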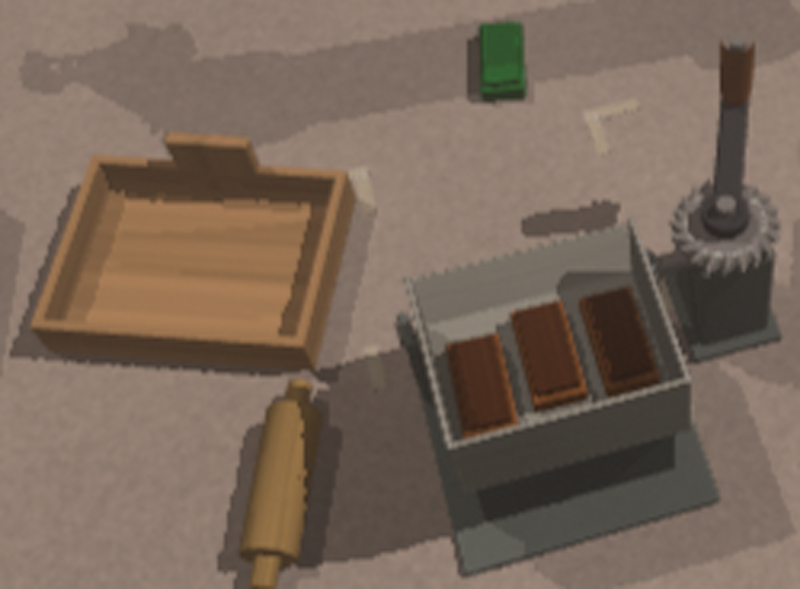

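```bash
cat > h.py <<'E'
import numpy as np, cv2
from scipy.optimize import least_squares
from scipy.spatial.transform import Rotation as Rn
from workcell import *
def proj(n,X,P=None):
    p=P or camera_params(n); f=200/np.tan(np.radians(p["vertical_fov"])/2)
    c=np.atleast_2d(X)@np.array(p["R"]).T+np.array(p["t"])
    return np.c_[p["cx"]+f*c[:,0]/c[:,2],p["cy"]+f*c[:,1]/c[:,2]]
def fitpose(obs,x0):
    """obs: list of (cam,uv,local xyz) -> x,y,yaw"""
    P={n:camera_params(n) for n in ("scene","top")}
    def r(q):
        c,s=np.cos(q[2]),np.sin(q[2]);o=[]
        for n,uv,l in obs:
            X=[q[0]+c*l[0]-s*l[1],q[1]+s*l[0]+c*l[1],l[2]]
            o+=list(proj(n,X,P[n])[0]-uv)
        return np.array(o)
    s=least_squares(r,x0,loss="soft_l1"); return s.x,r(s.x).reshape(-1,2)
def loc(q,l):
    c,s=np.cos(q[2]),np.sin(q[2]); return np.array([q[0]+c*l[0]-s*l[1],q[1]+s*l[0]+c*l[1],l[2]])
E
python3 - <<'E'
from h import *
T=lambda u,v:np.array([260+u/3.6-.4,110+v/3.3-.4])
S=lambda u,v:np.array([110+u/3.2-.4,150+v/3.1-.4])
st=[("top",T(212,68),(.14,.084,.185)),("top",T(398,40),(.14,-.084,.185)),
("scene",S(690,380),(.14,.084,.185)),("scene",S(450,445),(.14,-.084,.185)),
("top",T(157,225),(0,.155,.157)),("scene",S(727,205),(0,.155,.165))]
q,r=fitpose(st,[.6,-.1,.1]);print("stand",q.round(4));print(r.round(1))
tr=[("top",T(515,237),(.085,.11,.045)),("top",T(745,275),(.085,-.11,.045)),("top",T(722,436),(-.085,-.11,.045)),("top",T(485,396),(-.085,.11,.045)),
("scene",S(97,158),(-.085,-.11,.045)),("scene",S(350,175),(-.085,.11,.045)),("scene",S(315,350),(.085,.11,.045)),("scene",S(35,325),(.085,-.11,.045))]
t,r=fitpose(tr,[.5,-.35,0]);print("tray",t.round(4));print(r.round(1))
# handle v from post
best=[]
for v in np.arange(0,.6,.05):
    l=(-.11*np.sin(1.35-v),.155+.11*np.cos(1.35-v),.23)
    print(round(v,2),proj("top",loc(q,l))[0].round(1),proj("scene",loc(q,l))[0].round(1))
print("obs",T(128,340),S(738,45))
for n in("top","scene"):
  im=camera(n); im=cv2.resize(im,None,fx=3,fy=3,interpolation=cv2.INTER_CUBIC)
  def dr(q,pts,c):
    p=np.array([proj(n,loc(q,l))[0] for l in pts])*3+1
    cv2.polylines(im,[p.round().astype(np.int32)],True,c,1)
  for z in(0,.045): dr(t,[(a*.085,b*.11,z) for a,b in((1,1),(1,-1),(-1,-1),(-1,1))],(255,0,0))
  dr((*loc(q,(-.105,0,0))[:2],q[2]),[(a*.085,b*.11,0) for a,b in((1,1),(1,-1),(-1,-1),(-1,1))],(0,255,255))
  dr(q,[(0.14,.084,.185),(.14,-.084,.185),(0,-.084,.185),(0,.084,.185)],(0,0,255))
  dr(q,[(-.012,.1,.05),(-.012,-.1,.05),(-.012,-.1,0),(-.012,.1,0)],(255,0,255))
  dr(q,[(a*.035,.155+b*.03,.128) for a,b in((1,1),(1,-1),(-1,-1),(-1,1))],(0,255,0))
  c=im[330:880,750:1450] if n=="top" else im[430:1030,330:1100]
  cv2.imwrite(f"pics/{n}_ov.png",c)
E
```

```text
stand [ 0.617  -0.1213  0.1823]
[[-1.  -0.8]
 [ 0.3 -1.1]
 [ 0.1 -0.2]
 [-1.7 -0. ]
 [-0.5  0.9]
 [ 0.1 -0.3]]
tray [ 0.5085 -0.3935 -0.1865]
[[-1.  -1.9]
 [-0.4 -0.9]
 [-1.2  0.1]
 [-0.9 -0.7]
 [-0.6 -1.5]
 [-0.2 -1.9]
 [-2.6 -1.6]
 [-0.6  0.4]]
0.0 [300.7 210.4] [333.5 161.7]
0.05 [298.8 210.3] [335.8 161.6]
0.1 [296.9 210.1] [338.1 161.6]
0.15 [295.1 209.7] [340.4 161.7]
0.2 [293.2 209.3] [342.7 161.9]
0.25 [291.4 208.8] [345.  162.2]
0.3 [289.6 208.2] [347.3 162.5]
0.35 [287.9 207.6] [349.6 163. ]
0.4 [286.2 206.8] [351.8 163.5]
0.45 [284.5 206. ] [354.  164.2]
0.5 [282.9 205. ] [356.2 164.9]
0.55 [281.3 204. ] [358.4 165.7]
obs [295.15555556 212.63030303] [340.225      164.11612903]
```

View pics/top_ov.png

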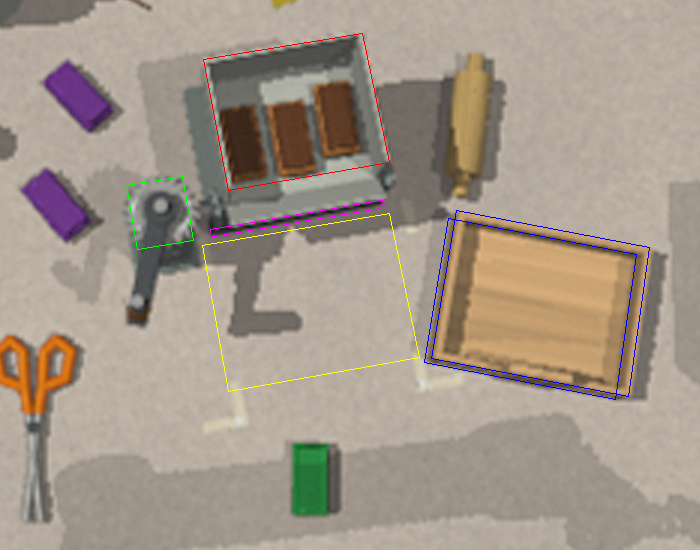

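View pics/scene_ov.png

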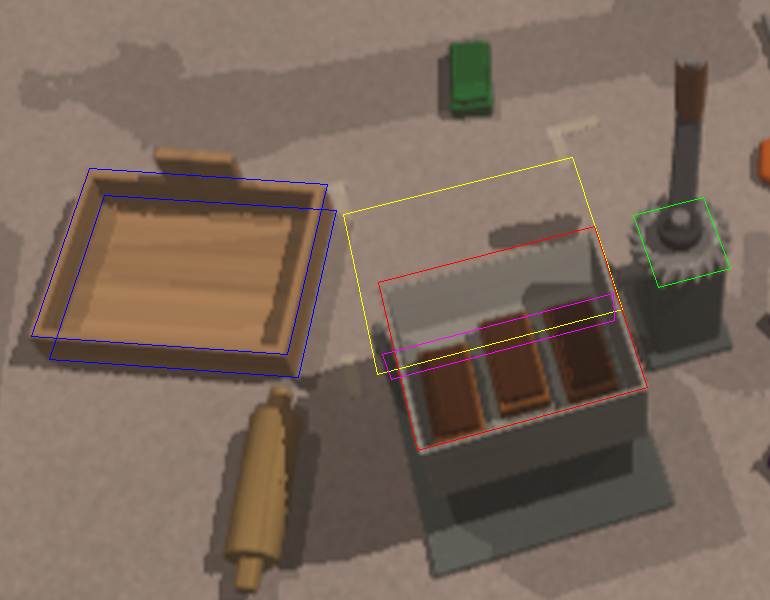

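```bash
cat >> h.py <<'E'
def back(n,uv,z):
    p=camera_params(n); f=200/np.tan(np.radians(p["vertical_fov"])/2)
    R=np.array(p["R"]);C=-R.T@np.array(p["t"])
    d=R.T@np.array([(uv[0]-p["cx"])/f,(uv[1]-p["cy"])/f,1]); return C+d*(z-C[2])/d[2]
E
python3 - <<'E'
from h import *
q=np.array([.617,-.1213,.1823])
def toS(X): d=X[:2]-q[:2]; c,s=np.cos(q[2]),np.sin(q[2]); return np.array([c*d[0]+s*d[1],-s*d[0]+c*d[1]]).round(4)
A=lambda u,v:((u+750-1)/3,(v+330-1)/3)
B=lambda u,v:((u+330-1)/3,(v+430-1)/3)
for nm,p in dict(nl=(243,422),nlup=(237,390),nlleft=(205,430),nr=(420,387),nrup=(415,358),nrr=(465,380),fr=(409,210)).items(): print("top",nm,toS(back("top",A(*p),0)))
for nm,p in dict(nl=(555,138),nlup=(565,162),nlr=(597,122),nr=(343,188),nrup=(348,208),fr=(350,375)).items(): print("scene",nm,toS(back("scene",B(*p),0)))
for nm,p in dict(pl=(435,577),pr=(673,503)).items(): print("plate",nm,toS(back("scene",B(*p),0.006)))
for nm,p in dict(lip_l=(210,235),lip_r=(387,201)).items(): print("lip",nm,toS(back("top",A(*p),.185)))
E
```

```text
top nl [-0.2271  0.0998]
top nlup [-0.1906  0.1   ]
top nlleft [-0.2285  0.1436]
top nr [-0.2232 -0.1049]
top nrup [-0.19   -0.1059]
top nrr [-0.2243 -0.1568]
top fr [-0.0206 -0.1334]
scene nl [-0.2156  0.1001]
scene nlup [-0.1861  0.1021]
scene nlr [-0.222   0.1437]
scene nr [-0.2179 -0.1046]
scene nrup [-0.1947 -0.1041]
scene fr [-0.0262 -0.1328]
plate pl [ 0.1692 -0.0994]
plate pr [0.1651 0.0988]
lip lip_l [-0.0432  0.11  ]
lip lip_r [-0.0396 -0.0741]
```

```bash
cat >> h.py <<'E'
q=np.array([.617,-.1213,.1823]); t0=np.array([.5085,-.3935,-.1865])
def quat(a,s=1):
    y=s*np.array([np.cos(a),np.sin(a),0]); z=np.array([0,0,-1.]); x=np.cross(y,z)
    return Rn.from_matrix(np.c_[x,y,z]).as_quat()
def tabtcp(t,z=.059):
    p=loc(t,(-.083,0,z)); return p
def bayt(x,y=0): 
    p=loc(q,(x,y,0)); return np.array([p[0],p[1],q[2]])
E
python3 - <<'E'
from h import *
print(Rn.from_quat(read_orientation()).as_matrix().round(2))
tab=tabtcp(t0)
c,s=np.cos(q[2]),np.sin(q[2])
tr=np.array([tab[0]-.015*c+.083*c,tab[1]-.015*s+.083*s,q[2]])
d=tr[:2]-q[:2];print("rot tray in stand",c*d[0]+s*d[1],-s*d[0]+c*d[1])
r=back("top",(405,178),.022)[:2]-q[:2];print("pin tip stand",c*r[0]+s*r[1],-s*r[0]+c*r[1])
for nm,t,z in(("pre",t0,.16),("g",t0,.059),("rot",tr,.062),("b1",bayt(-.135),.062),("b2",bayt(-.105),.062),("up",bayt(-.105),.2)):
    for sg in(1,-1):
        j=ik(tabtcp(t,z),quat(t[2],sg)); print(nm,sg,tabtcp(t,z).round(3),None if j is None else np.round(j,2))
E
```

```text
[[ 0.97  0.26 -0.  ]
 [ 0.26 -0.97 -0.  ]
 [-0.    0.   -1.  ]]
rot tray in stand -0.16546887801893176 -0.21809808690729993
pin tip stand -0.02987744706934358 -0.19416702610044922
pre 1 [ 0.427 -0.378  0.16 ] [ 0.93  0.46 -0.34  1.85  0.19  0.86  0.31]
pre -1 [ 0.427 -0.378  0.16 ] [ 0.45  0.43  0.28  1.88 -0.15  0.84 -2.53]
g 1 [ 0.427 -0.378  0.059] [ 0.88  0.6  -0.28  1.9   0.26  0.67  0.26]
g -1 [ 0.427 -0.378  0.059] [ 0.44  0.59  0.29  1.93 -0.26  0.65 -2.43]
rot 1 [ 0.412 -0.381  0.062] [ 0.96  0.6  -0.35  1.92  0.31  0.68  0.61]
rot -1 [ 0.412 -0.381  0.062] [ 0.51  0.57  0.22  1.95 -0.2   0.64 -2.1 ]
b1 1 [ 0.403 -0.161  0.062] [ 0.71  0.47 -0.48  2.21  0.41  0.55  0.11]
b1 -1 [ 0.403 -0.161  0.062] [ 0.24  0.41  0.07  2.24 -0.06  0.49 -2.6 ]
b2 1 [ 0.432 -0.155  0.062] [ 0.69  0.5  -0.49  2.15  0.43  0.58  0.07]
b2 -1 [ 0.432 -0.155  0.062] [ 0.21  0.44  0.08  2.18 -0.07  0.52 -2.63]
up 1 [ 0.432 -0.155  0.2  ] [ 0.79  0.26 -0.58  2.06  0.18  0.87  0.28]
up -1 [ 0.432 -0.155  0.2  ] [ 0.36  0.2  -0.1   2.09  0.03  0.85 -2.71]
```

```bash
python3 - <<'E'
from h import *
movep(tabtcp(t0,.20),quat(t0[2],1))
p=camera_params("wrist"); im=camera("wrist"); 
R=np.array(p["R"]);f=200/np.tan(np.radians(p["vertical_fov"])/2)
def pw(X):
    c=R@X+np.array(p["t"]);th=np.arctan2(np.hypot(c[0],c[1]),c[2]);u=c[:2]/np.hypot(c[0],c[1])*th*f
    return int(p["cx"]+u[0]),int(p["cy"]+u[1])
for a,b in((-.085,.035),(-.085,-.035)):
    pass
for a in(-.089,-.077):
    for b in(.035,-.035): cv2.circle(im,pw(loc(t0,(a,b,.085))),2,(0,0,255),-1)
for a in(-.085,.085):
    for b in(.11,-.11): cv2.circle(im,pw(loc(t0,(a,b,.045))),2,(255,0,0),-1)
cv2.imwrite("pics/w1.png",im); print(read_t(),p["t"],read_width())
E
```

```text
2.3 [-0.48983998 -0.3083427   0.25551682] 1.0001176494810282
```

View pics/w1.png

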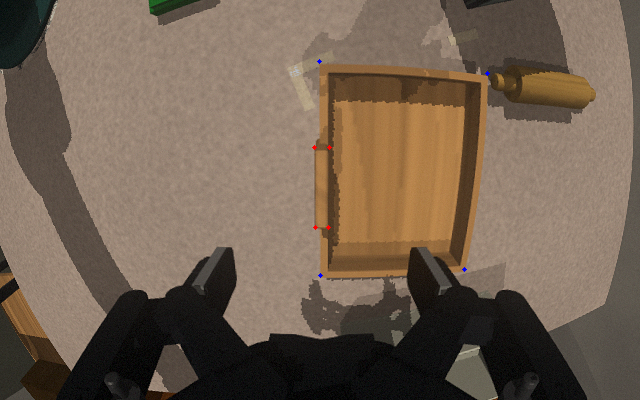

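```bash
python3 - <<'E'
from h import *
print(move_l(tabtcp(t0,.059),quat(t0[2],1),.15,threshold=15))
set_gripper(0.0); print(read_width(),read_ft_force(),read_t())
c,s=np.cos(t0[2]),np.sin(t0[2])
tb=t0.copy(); tb[:2]-=np.array([c,s])*.02
move_l(tabtcp(tb,.062),quat(t0[2],1),.08)
print(read_width(),read_ft_force())
c,s=np.cos(q[2]),np.sin(q[2]); tab=tabtcp(tb)
tr=np.array([tab[0]+.083*c,tab[1]+.083*s,q[2]])
move_l(tabtcp(tr,.062),quat(tr[2],1),.03)
print(read_eef_pos(),read_width(),read_t(),read_ft_force())
cv2.imwrite("pics/w2.png",camera("top"))
E
```

```text
False
0.13180419745440158 [-2.37387223  0.53294152  3.28344771] 4.0583
0.13108254716904708 [ 0.81678221 -0.51033251 -4.50974902]
[ 0.40739685 -0.37458503  0.06186382] 0.1297870901880208 4.975 [ 0.31355328  0.32635813 -4.5669288 ]
```

View pics/w2.png

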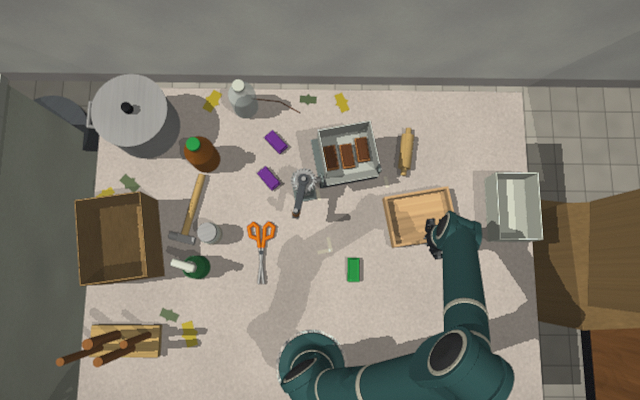

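```bash
python3 - <<'E'
from h import *
Q=quat(q[2],1)
move_l(tabtcp(bayt(-.135),.064),Q,.12); print(read_ft_force(),read_t())
move_l(tabtcp(bayt(-.107),.064),Q,.08); print(read_ft_force())
print(move_l(tabtcp(bayt(-.107),.056),Q,.03,threshold=8)); print(read_eef_pos(),read_ft_force(),read_t())
cv2.imwrite("pics/t3.png",cv2.resize(camera("top")[100:300,240:480],None,fx=3,fy=3)); cv2.imwrite("pics/s3.png",cv2.resize(camera("scene")[120:320,110:360],None,fx=3,fy=3))
E
```

```text
[-0.24715187 -1.03755231 -4.58956964] 6.9583
[-0.98032289  0.24530428 -4.41088621]
True
[ 0.42999642 -0.15591228  0.05894963] [-0.97969197 -0.924716    4.65013997] 7.7167
```

View pics/t3.png

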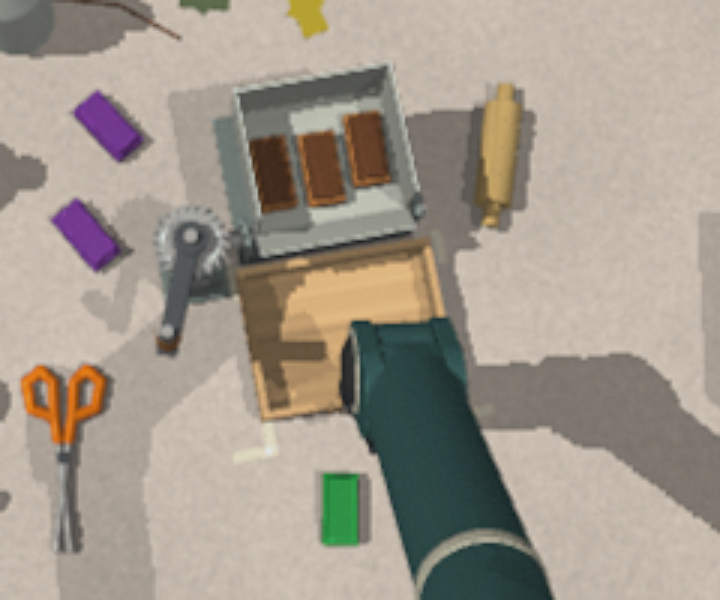

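View pics/s3.png

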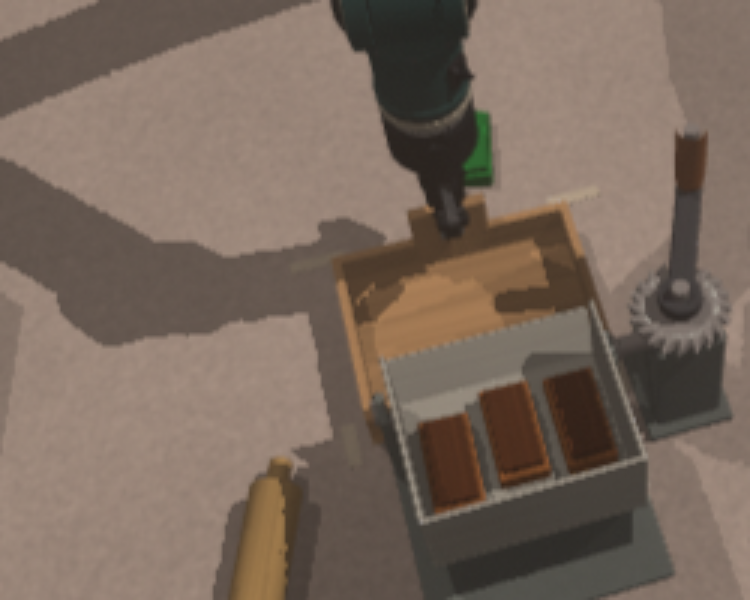

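```bash
cat >> h.py <<'E'
def post(v,z=.19): return loc(q,(-.11*np.sin(1.35-v),.155+.11*np.cos(1.35-v),z))
E
python3 - <<'E'
from h import *
set_gripper(0.6); print(read_ft_force())
p=tabtcp(bayt(-.107),.15)
move_l(p,None,.15)
cv2.imwrite("pics/t4.png",cv2.resize(camera("top")[100:300,240:480],None,fx=3,fy=3))
for a in(-.6,-.2,.2,.6,1.0,1.4,1.8,2.2):
    print(a,[None if (j:=ik(post(v),quat(a))) is None else [round(float(x),2) for x in j] for v in(.15,0.05,1.45)])
print(post(.147),post(0),post(1.5),read_t())
E
```

```text
[-0.619935    0.74103007 -0.45816182]
-0.6 [[0.21, 0.29, -0.44, 2.02, 0.16, 0.86, -0.93], [0.23, 0.29, -0.44, 2.03, 0.16, 0.86, -0.9], [0.02, 0.47, -0.41, 1.76, 0.23, 0.95, -1.08]]
-0.2 [[0.26, 0.3, -0.51, 2.02, 0.19, 0.86, -0.55], [0.28, 0.3, -0.51, 2.03, 0.19, 0.86, -0.53], [0.08, 0.49, -0.49, 1.76, 0.27, 0.96, -0.72]]
0.2 [[0.33, 0.32, -0.59, 2.02, 0.23, 0.87, -0.19], [0.35, 0.31, -0.59, 2.02, 0.23, 0.87, -0.16], [0.13, 0.51, -0.56, 1.75, 0.32, 0.97, -0.36]]
0.6 [[0.4, 0.34, -0.67, 2.01, 0.27, 0.88, 0.18], [0.42, 0.33, -0.67, 2.02, 0.27, 0.88, 0.2], [0.19, 0.53, -0.64, 1.75, 0.37, 0.99, 0.0]]
1.0 [[0.46, 0.36, -0.75, 2.01, 0.31, 0.89, 0.54], [0.48, 0.35, -0.75, 2.01, 0.31, 0.89, 0.56], [0.24, 0.55, -0.72, 1.75, 0.42, 1.01, 0.36]]
1.4 [[0.52, 0.38, -0.83, 2.01, 0.36, 0.9, 0.9], [0.54, 0.38, -0.83, 2.01, 0.35, 0.9, 0.93], [0.29, 0.58, -0.8, 1.74, 0.47, 1.02, 0.72]]
1.8 [[0.58, 0.41, -0.91, 2.0, 0.41, 0.92, 1.26], [0.6, 0.41, -0.91, 2.01, 0.4, 0.92, 1.28], [0.33, 0.61, -0.87, 1.74, 0.53, 1.05, 1.08]]
2.2 [[0.63, 0.44, -0.99, 2.0, 0.46, 0.94, 1.61], [0.66, 0.44, -0.98, 2.01, 0.45, 0.93, 1.64], [0.38, 0.64, -0.95, 1.74, 0.59, 1.07, 1.43]]
[0.48078682 0.05141933 0.19      ] [0.47898125 0.0353651  0.19      ] [0.58534737 0.14107417 0.19      ] 9.0917
```

View pics/t4.png

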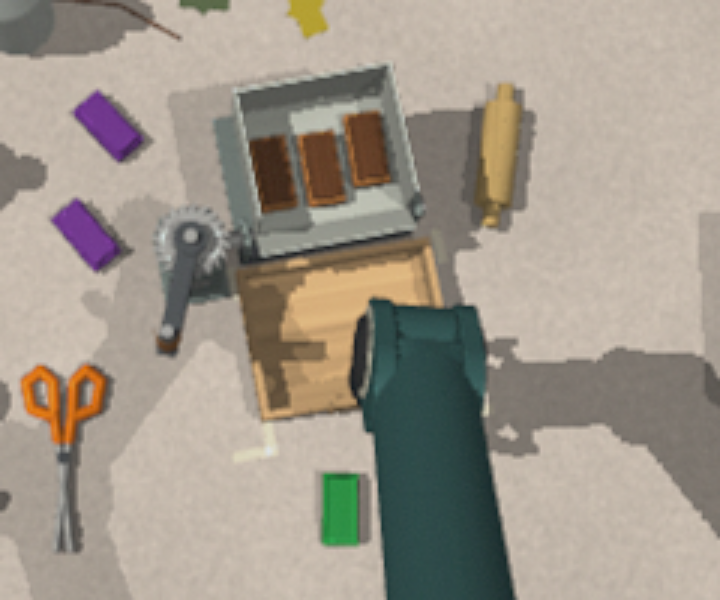

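```bash
python3 - <<'E'
from h import *
move_l(tabtcp(bayt(-.12),.30),None,.25)
g=[-.107,.17,.1,1.95,0,1.02,0.0]
move_joints(g)
print(read_eef_pos())
Q=quat(.1)
print([None if (j:=ik(post(v,z),Q)) is None else np.round(j,2).tolist() for v,z in((.147,.30),(.147,.19),(0,.19),(.7,.19),(1.5,.19))])
movep(post(.147,.30),Q)
p=camera_params("wrist"); im=camera("wrist"); 
R=np.array(p["R"]);f=200/np.tan(np.radians(p["vertical_fov"])/2)
def pw(X):
    c=R@X+np.array(p["t"]);th=np.arctan2(np.hypot(c[0],c[1]),c[2]);u=c[:2]/np.hypot(c[0],c[1])*th*f
    return int(p["cx"]+u[0]),int(p["cy"]+u[1])
for v in(.1,.15,.2): cv2.circle(im,pw(post(v,.23)),2,(0,0,255),-1)
cv2.circle(im,pw(loc(q,(0,.155,.158))),3,(0,255,0),-1)
cv2.imwrite("pics/w5.png",im); print(read_t(),read_width())
E
```

```text
[ 0.49411491 -0.03019764  0.26687265]
[[-0.2, 0.12, 0.03, 1.93, -0.0, 1.09, -0.07], [-0.2, 0.25, 0.03, 2.05, -0.01, 0.84, -0.07], [-0.18, 0.25, 0.04, 2.06, -0.01, 0.84, -0.03], [-0.27, 0.31, -0.0, 1.97, 0.0, 0.86, -0.17], [-0.29, 0.44, -0.01, 1.77, 0.0, 0.93, -0.2]]
11.3583 0.6030895905576695
```

View pics/w5.png

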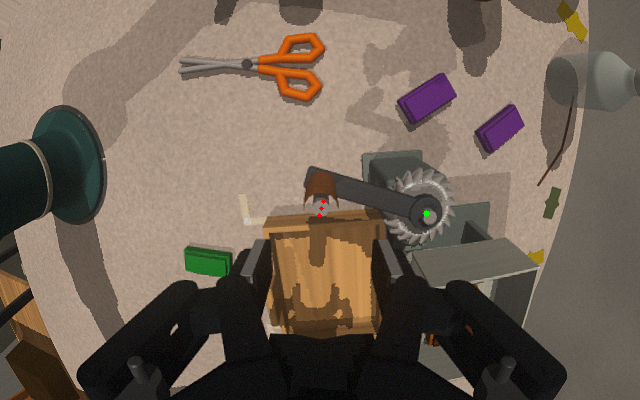

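```bash
python3 - <<'E'
from h import *
im=camera("wrist"); cv2.imwrite("pics/w5z.png",cv2.resize(im[150:250,270:460],None,fx=4,fy=4,interpolation=cv2.INTER_CUBIC))
E
```

```text
(no output)
```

View pics/w5z.png

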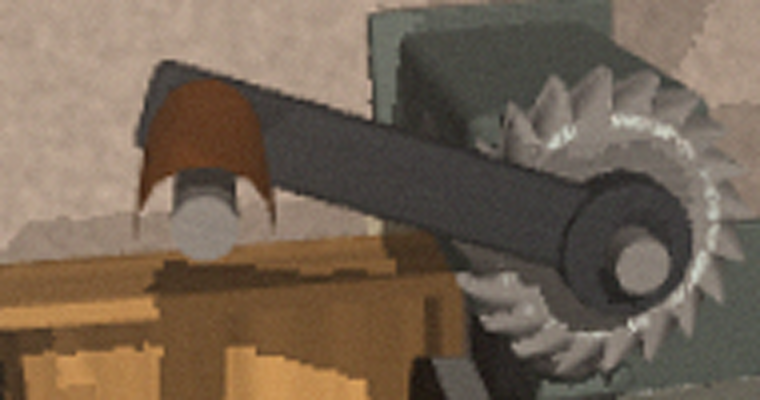

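```bash
python3 - <<'E'
from h import *
print(move_l(post(.147,.19),quat(.1),.12,threshold=12))
set_gripper(0.0); print(read_width(),read_ft_force(),read_eef_pos(),read_t())
cv2.imwrite("pics/w6.png",cv2.resize(camera("scene")[100:320,200:440],None,fx=2.6,fy=2.6))
E
```

```text
False
0.2744158512830779 [-3.6522321  -0.55657276  5.02620059] [0.48057355 0.05161948 0.19090231] 12.8333
```

View pics/w6.png

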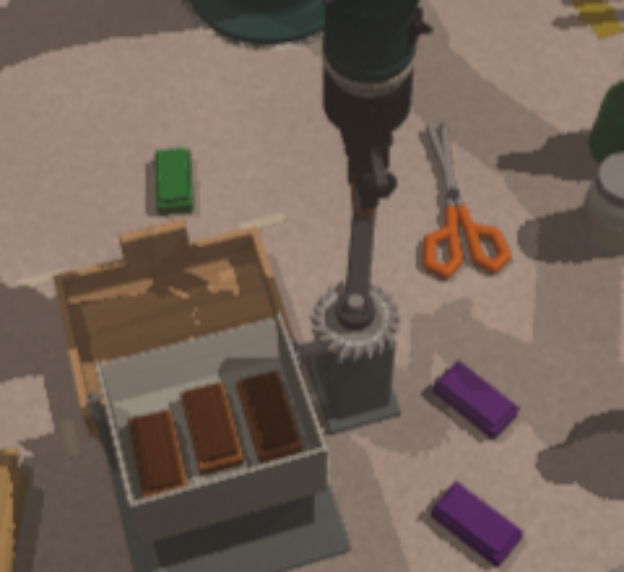

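```bash
cat >> h.py <<'E'
def swing(v0,v1,sp=.1,dv=.15,lim=30):
    Q=quat(.1); n=max(1,int(np.ceil(abs(v1-v0)/dv)));out=[]
    for v in np.linspace(v0,v1,n+1)[1:]:
        move_l(post(v),Q,sp)
        d=post(v+.01)-post(v-.01);d/=np.linalg.norm(d);r=post(v)-loc(q,(0,.155,.19));r/=np.linalg.norm(r)
        F=np.array(read_ft_force()); out.append((round(float(v),2),round(float(F@d),1),round(float(F@r),1),round(float(F[2]),1)))
        if np.linalg.norm(F)>lim: print("LIMIT");break
    print(out); print("t",read_t(),"w",read_width(),read_eef_pos())
    return v
E
python3 - <<'E'
from h import *
swing(.147,1.42)
cv2.imwrite("pics/w7.png",cv2.resize(camera("scene")[100:320,200:440],None,fx=2.6,fy=2.6))
E
```

```text
[(0.29, -0.1, 3.8, 6.4), (0.43, 3.4, 1.7, 4.7), (0.57, 0.1, 1.0, 7.7), (0.71, 9.5, 0.1, 0.1), (0.85, -0.0, 0.8, 8.0), (1.0, -1.6, 0.8, 9.5), (1.14, 0.3, 0.6, 6.8), (1.28, 0.7, -0.1, 7.0), (1.42, 0.2, 0.3, 7.5)]
t 15.6583 w 0.27603736276502855 [0.57758461 0.13942581 0.19090923]
```

View pics/w7.png

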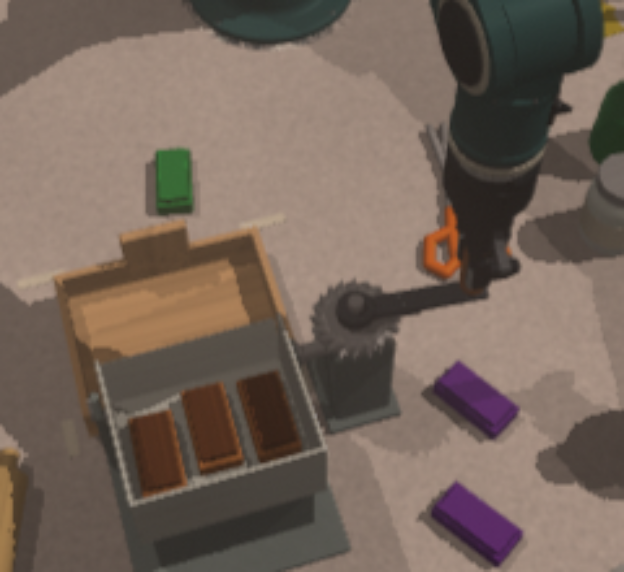

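Handle is back at about 1.42 rad (post at about (480,290) in the crop), and the bin is still upright. Now the gripping stroke.

```bash
python3 - <<'E'
from h import *
swing(1.42,.07,sp=.08,dv=.1)
cv2.imwrite("pics/w8.png",cv2.resize(camera("scene")[100:320,200:440],None,fx=2.6,fy=2.6))
E
```

```text
[(1.32, 5.4, 0.4, 2.5), (1.23, 6.8, 0.1, 0.9), (1.13, 6.9, -0.1, 1.7), (1.03, 6.8, 0.4, 2.3), (0.94, 5.9, 0.3, 2.2), (0.84, 6.6, 0.2, 2.9), (0.74, 6.2, 1.2, 3.3), (0.65, 5.9, 0.6, 4.3), (0.55, 4.9, 0.4, 4.0), (0.46, 4.9, 1.6, 5.9), (0.36, 4.8, 2.1, 6.2), (0.26, 4.8, 2.7, 7.6), (0.17, 4.2, 1.4, 8.0), (0.07, 4.0, 3.5, 9.0)]
t 19.675 w 0.2833492888448722 [0.47926067 0.04367416 0.1908614 ]
```

View pics/w8.png

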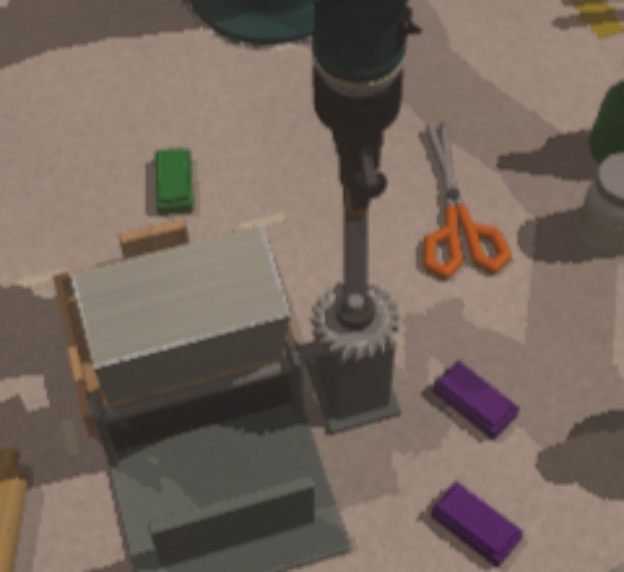

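```bash
python3 - <<'E'
from h import *
swing(.07,1.3,sp=.12)
swing(1.3,.7,sp=.08,dv=.1,lim=25)
cv2.imwrite("pics/w9.png",cv2.resize(camera("scene")[100:320,200:440],None,fx=2.6,fy=2.6))
cv2.imwrite("pics/t9.png",cv2.resize(camera("top")[100:300,240:480],None,fx=3,fy=3))
E
```

```text
[(0.21, 0.0, 3.0, 10.1), (0.34, 7.5, 1.6, 6.1), (0.48, -0.1, 2.4, 9.3), (0.62, -1.4, 2.1, 10.4), (0.75, -0.6, 1.5, 8.1), (0.89, -0.4, 1.0, 8.9), (1.03, 0.4, 1.3, 8.9), (1.16, -0.6, 0.7, 8.8), (1.3, 6.1, 0.1, 3.8)]
t 22.2 w 0.2805427144084621 [0.56570034 0.1375815  0.19094473]
[(1.21, 3.8, -0.5, 6.1), (1.13, 2.3, -0.6, 7.3), (1.04, 2.8, 0.3, 6.8), (0.96, 3.2, -0.9, 6.6), (0.87, 2.7, -0.2, 7.5), (0.79, 2.2, -0.1, 7.4), (0.7, 1.8, -0.2, 7.8)]
t 24.0667 w 0.27036824556457845 [0.50804471 0.10512853 0.19087914]
```

View pics/w9.png

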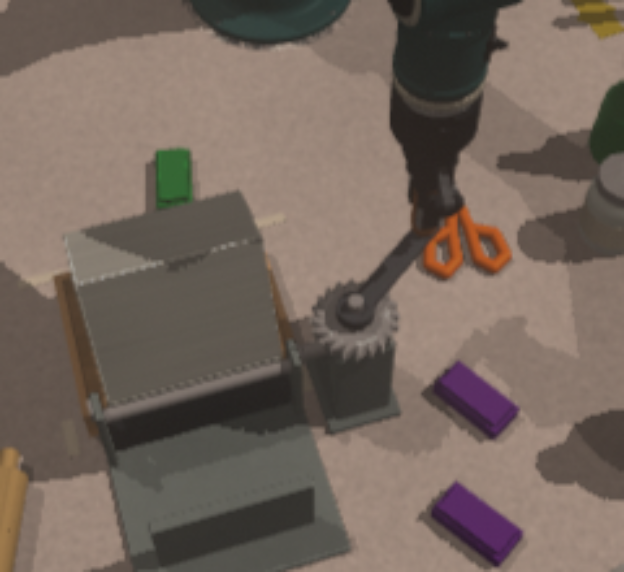

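View pics/t9.png

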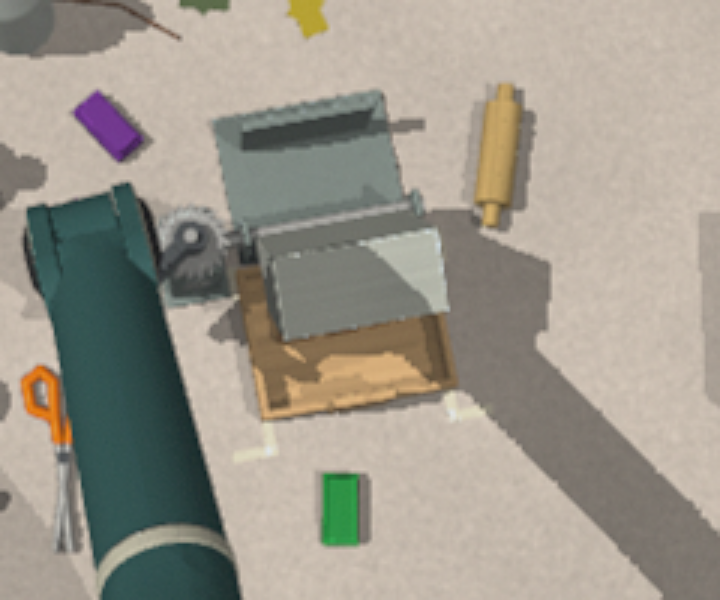

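```bash
python3 - <<'E'
from h import *
v=swing(.7,.42,sp=.06,dv=.06,lim=16)
pause(.5)
cv2.imwrite("pics/w10.png",cv2.resize(camera("scene")[100:320,200:440],None,fx=2.6,fy=2.6))
cv2.imwrite("pics/t10.png",cv2.resize(camera("top")[100:300,240:480],None,fx=3,fy=3))
E
```

```text
[(0.64, 3.7, -1.2, 8.3), (0.59, 1.9, -0.2, 8.0), (0.53, 2.6, 0.3, 7.9), (0.48, 4.3, 0.4, 8.1), (0.42, 14.3, -0.6, 0.5)]
t 25.4167 w 0.2757732088583598 [0.49252307 0.08398695 0.19096063]
```

View pics/w10.png

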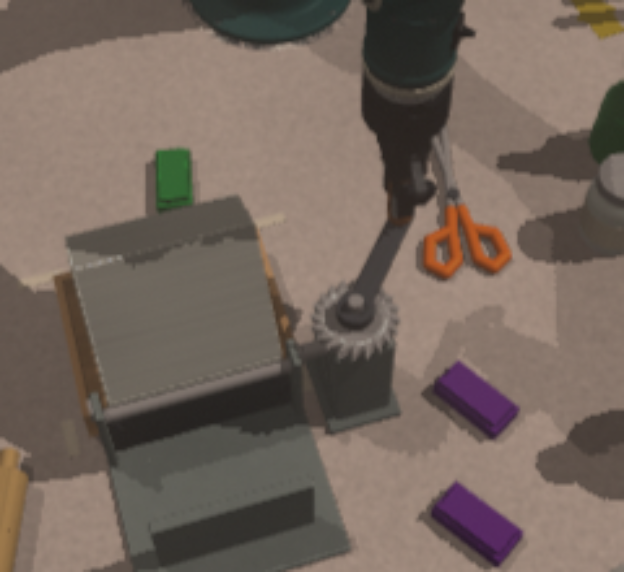

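View pics/t10.png

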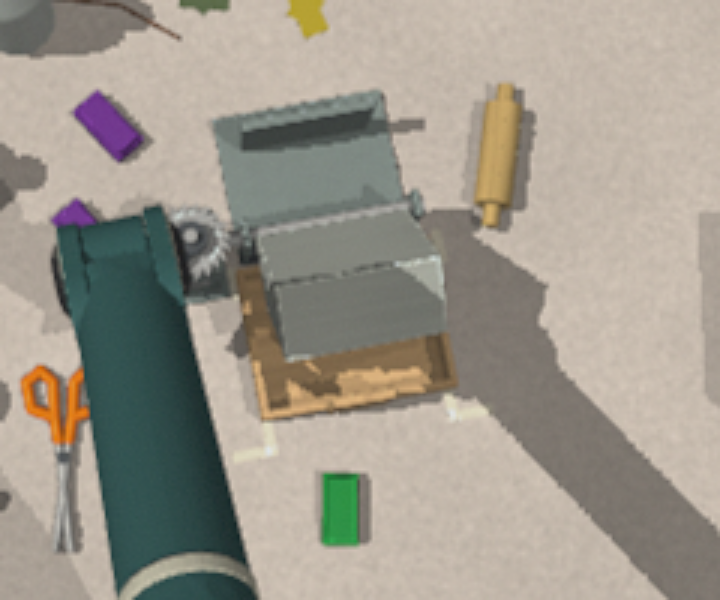

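```bash
python3 - <<'E'
from h import *
A=lambda u,v:np.array((240+(u-1)/3,100+(v-1)/3)); B=lambda u,v:np.array((200+(u-1)/2.6,100+(v-1)/2.6))
obs=[("top",A(268,282),(.14,.084,0)),("top",A(438,250),(.14,-.084,0)),("top",A(285,357),(.14,.084,.085)),("top",A(443,330),(.14,-.084,.085)),
("scene",B(262,243),(.14,.084,0)),("scene",B(75,270),(.14,-.084,0)),("scene",B(240,198),(.14,.084,.085)),("scene",B(68,240),(.14,-.084,.085))]
for th in np.arange(1.5,2.2,.05):
    e=[proj(n,loc(q,(x*np.cos(th)-z*np.sin(th),y,.1+x*np.sin(th)+z*np.cos(th))))[0]-uv for n,uv,(x,y,z) in obs]
    print(round(th,2),np.sqrt(np.mean(np.square(e))).round(2),np.round(e,0)[:,1].tolist())
print(read_ft_force())
E
```

```text
1.5 15.62 [-28.0, -27.0, -25.0, -26.0, 16.0, 25.0, 2.0, 4.0]
1.55 14.04 [-26.0, -25.0, -23.0, -24.0, 14.0, 22.0, 1.0, 2.0]
1.6 12.5 [-24.0, -22.0, -20.0, -21.0, 11.0, 19.0, -1.0, 1.0]
1.65 11.02 [-21.0, -20.0, -18.0, -19.0, 9.0, 17.0, -2.0, -1.0]
1.7 9.59 [-19.0, -18.0, -15.0, -16.0, 6.0, 14.0, -3.0, -2.0]
1.75 8.23 [-17.0, -15.0, -13.0, -14.0, 4.0, 12.0, -3.0, -3.0]
1.8 6.93 [-14.0, -13.0, -11.0, -11.0, 2.0, 10.0, -4.0, -3.0]
1.85 5.71 [-12.0, -11.0, -9.0, -9.0, 0.0, 8.0, -4.0, -4.0]
1.9 4.59 [-9.0, -8.0, -7.0, -7.0, -2.0, 6.0, -4.0, -4.0]
1.95 3.6 [-7.0, -6.0, -5.0, -5.0, -3.0, 4.0, -4.0, -4.0]
2.0 2.82 [-5.0, -4.0, -3.0, -3.0, -5.0, 2.0, -4.0, -4.0]
2.05 2.37 [-3.0, -2.0, -1.0, -2.0, -6.0, 1.0, -4.0, -4.0]
2.1 2.38 [-0.0, 1.0, 1.0, 0.0, -8.0, -0.0, -3.0, -4.0]
2.15 2.78 [2.0, 3.0, 2.0, 2.0, -9.0, -2.0, -3.0, -3.0]
2.2 3.39 [4.0, 5.0, 3.0, 3.0, -10.0, -3.0, -2.0, -2.0]
[ 8.14633488 12.47168408  1.85754499]
```

```bash
python3 - <<'E'
from h import *
swing(.42,.5,sp=.06)
set_gripper(.6)
move_l(post(.5,.32),None,.2)
p=loc(q,(-.24,.10,.33)); 
Qd=Rn.from_quat(quat(.1))
# look toward the bay from the robot side, tilt tool forward
print(ik(p,Qd.as_quat()))
movep(p,Qd.as_quat())
cv2.imwrite("pics/w11.png",camera("wrist"));cv2.imwrite("pics/t11.png",cv2.resize(camera("top")[100:300,240:480],None,fx=3,fy=3)); print(read_t())
E
```

```text
[(0.5, 0.8, 1.4, 11.7)]
t 26.3167 w 0.27765002337742534 [0.49467626 0.08762018 0.19080997]
[-0.06211779 -0.13867649  0.13752136  2.1136888   0.02062328  1.16536466
  0.16596458]
28.425
```

View pics/w11.png

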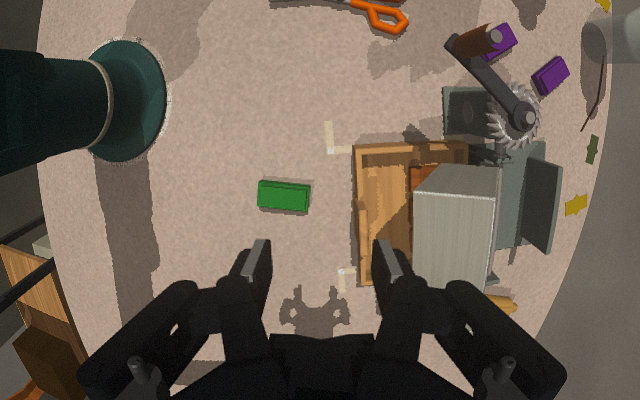

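View pics/t11.png

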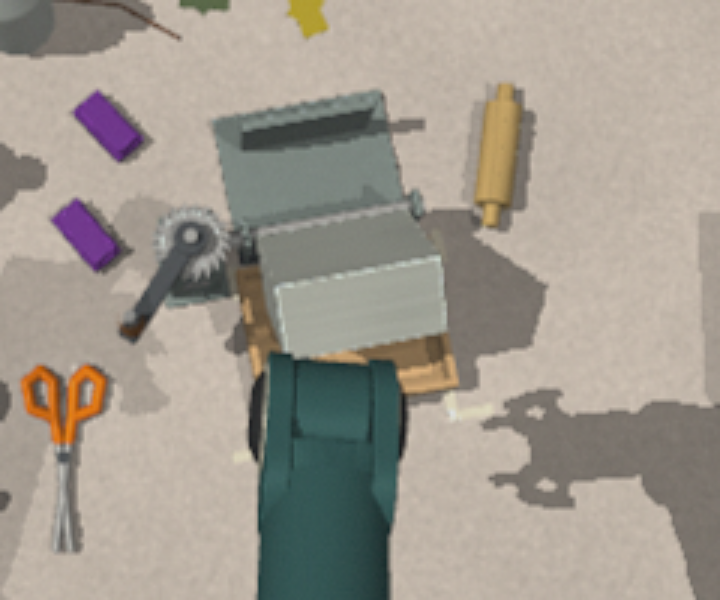

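```bash
python3 - <<'E'
from h import *
for th in(.5,.7,.9):
  for x in(-.30,-.25,-.22):
    for y in(-.03,.05):
      for z in(.18,.24,.3):
        p=loc(q,(x,y,z)); Q=(Rn.from_rotvec(-th*np.array([-np.sin(q[2]),np.cos(q[2]),0]))*Rn.from_quat(quat(q[2]))).as_quat()
        j=ik(p,Q)
        if j is not None: print(th,x,y,z,np.round(j,2))
E
```

```text
0.5 -0.3 -0.03 0.24 [ 0.34 -0.15  0.42  2.44 -0.6   0.63  1.4 ]
0.5 -0.3 -0.03 0.3 [ 0.3  -0.27  0.41  2.35 -0.41  0.76  1.16]
0.5 -0.25 -0.03 0.18 [ 1.31  0.12 -0.67  2.39 -0.78  0.42  1.52]
0.5 -0.25 -0.03 0.24 [-0.26 -0.17  0.87  2.41 -0.45  0.54  1.17]
0.5 -0.25 -0.03 0.3 [-0.11 -0.26  0.67  2.32 -0.28  0.68  0.94]
0.5 -0.25 0.05 0.3 [ 0.47 -0.29 -0.01  2.39 -0.47  0.69  0.95]
0.5 -0.22 -0.03 0.18 [-0.37  0.12  1.06  2.44 -1.06  0.55  1.75]
0.5 -0.22 -0.03 0.24 [-0.24 -0.09  0.82  2.37 -0.56  0.54  1.21]
0.5 -0.22 -0.03 0.3 [-0.11 -0.2   0.64  2.29 -0.34  0.66  0.96]
0.5 -0.22 0.05 0.24 [ 0.41 -0.14 -0.01  2.43 -0.59  0.49  1.05]
0.5 -0.22 0.05 0.3 [-0.11 -0.3   0.41  2.37 -0.19  0.61  0.63]
0.7 -0.3 -0.03 0.3 [ 0.46 -0.26  0.41  2.44 -0.79  0.74  1.61]
0.7 -0.25 -0.03 0.3 [ 0.1  -0.25  0.61  2.41 -0.73  0.61  1.45]
0.7 -0.22 -0.03 0.24 [ 1.63  0.05 -0.91  2.38 -1.12  0.55  1.85]
0.7 -0.22 -0.03 0.3 [-0.18 -0.27  0.79  2.39 -0.64  0.53  1.31]
```

```bash
python3 - <<'E'
from h import *
th=.5;p=loc(q,(-.25,-.03,.3)); Q=(Rn.from_rotvec(-th*np.array([-np.sin(q[2]),np.cos(q[2]),0]))*Rn.from_quat(quat(q[2]))).as_quat()
print(move_l(p,Q,.15))
im=camera("wrist");cv2.imwrite("pics/w12.png",im)
for l in("block0","tray_tab"): print(l,[(d["confidence"],d["rect"]) for d in search_frame("wrist",l)])
print(read_t())
cv2.imwrite("pics/w12z.png",cv2.resize(im[60:300,330:560],None,fx=3,fy=2.5))
E
```

```text
False
block0 [(0.85, [312.1, 118.9, 350.8, 149.6]), (0.62, [313.5, 148.3, 355.5, 177.7]), (0.58, [310.1, 80.9, 353.2, 113.6]), (0.54, [442.7, 8.9, 456.0, 27.7])]
tray_tab [(0.65, [255.6, 56.9, 373.2, 223.4])]
29.7083
```

View pics/w12.png

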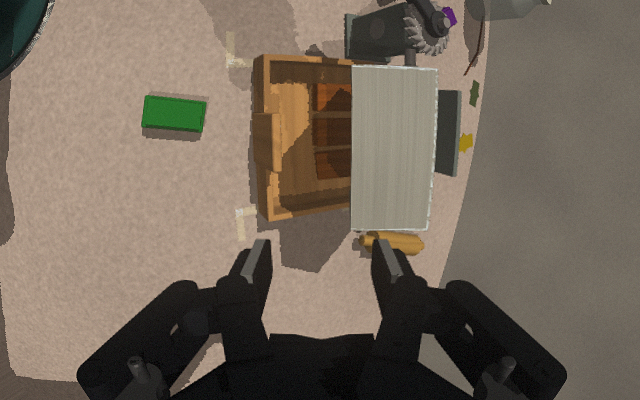

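View pics/w12z.png

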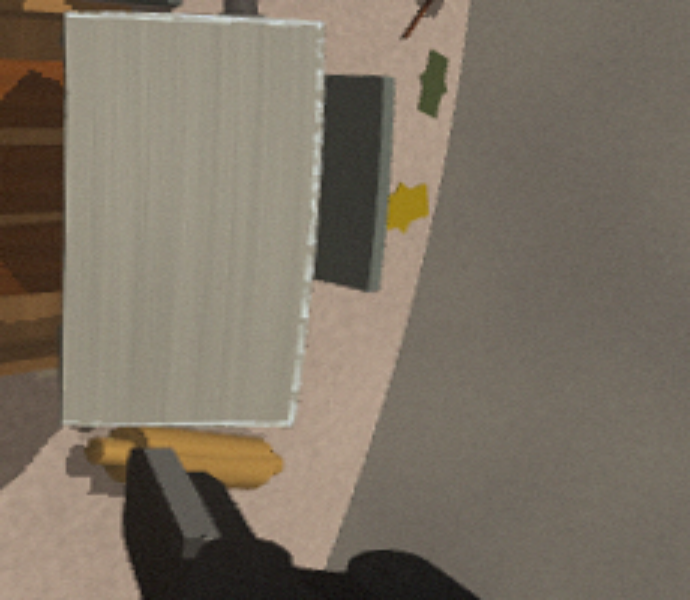

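```bash
python3 - <<'E'
from h import *
im=cv2.imread("pics/w12.png");cv2.imwrite("pics/w12y.png",cv2.resize(im[45:225,245:365],None,fx=5,fy=3.3,interpolation=cv2.INTER_CUBIC))
p=camera_params("wrist");f=200/np.tan(np.radians(p["vertical_fov"])/2);R=np.array(p["R"]);C=-R.T@p["t"]
def bw(u,v,z):
    a=np.array([u-p["cx"],v-p["cy"]]);r=np.hypot(*a);th=r/f;d=R.T@np.r_[a/r*np.sin(th),np.cos(th)]
    X=C+d*(z-C[2])/d[2];e=X[:2]-q[:2];c,s=np.cos(q[2]),np.sin(q[2]);return np.round([c*e[0]+s*e[1],-s*e[0]+c*e[1]],3)
for nm,u,v,z in(("trayNL",264,54,.045),("trayNR",270,219,.045),("b0",315,83,.033),("b1",313,119,.033),("b1b",313,148,.033),("b2",314,178,.033)): print(nm,bw(u,v,z))
E
```

```text
trayNL [-0.191  0.107]
trayNR [-0.189 -0.109]
b0 [-0.114  0.072]
b1 [-0.117  0.021]
b1b [-0.117 -0.02 ]
b2 [-0.116 -0.063]
```

View pics/w12y.png

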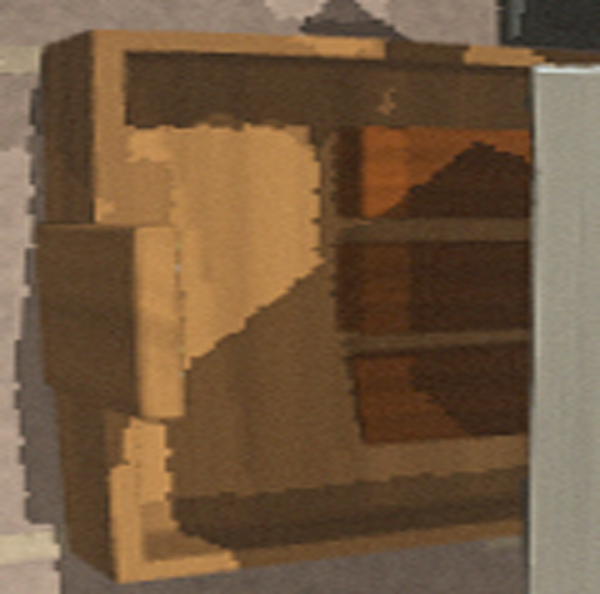

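```bash
python3 - <<'E'
from h import *
pause(.5); print(read_t()); print(job_done())
E
```

```text
30.2083
the job is handed in; nothing more can be done
None
```

I set the tray in the bay, tipped the bin with two strokes of the ratchet handle, and handed the job in at about 30 s of the 61 s allowed. `job_done()` gives no verdict, so what follows is from my own last checks.

- **Tray:** the final wrist picture puts its centre at about x = -105, y = -1 mm in the stand's frame. It is within about 0.01 rad of square, with the tab away from the bin.
- **Bin:** it stayed upright on the first loose swing of the handle to about 1.42 rad. An image fit puts it at about 2.1 rad. On the last step the force at the post rose to about 14 N, probably the end stop, so I stopped there, eased the handle back and let go.
- **Blocks:** all three lie side by side in the tray, with their near ends about 115 mm in front of the hinge line. The tipped bin hides their far ends. I judged them flat because a block 80 mm long fits in the floor space that is left.
- **Bystanders:** I saw none moved in the top views, though the last of these showed only the area round the bay, with the shears and the rolling pin. Spray, jug, jar and mallet were not checked again after the handle work. The arm touched neither the bin nor the blocks in any picture.

One small disagreement: my pixel fits had a steady 1–2 pixel offset in both fixed cameras, and 2–4 pixels (one point worse) for the tilted bin.

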